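# Send a dipped strip into the strip reader and start the reading

## Task

A dipped test strip lies on the little black tray that sticks out of the white strip reader. With the fingertips gently push the tray in by its front end until it is fully home, then lightly press down the reader's oval start key and withdraw so that it springs back. Do not touch the strip, do not press the three small round keys under the display, pinch or lift nothing, and leave the other things as they stand.

Things in the scene. Friction and masses are not known exactly. Their poses are not given: they have to be found in the camera images.
- strip_reader: Strip reader: smooth white desk instrument with a dark display, 302 (x) x 149 (y) x 102 mm, fixed. Origin: centre of its underside; +x to its rear (away from the robot, turned up to 0.3 rad), +y to its left. Its housing slopes up to the rear: 39 mm high at the nose (x = -149 mm), 44 mm at x = -143, 49 mm at x = -137, 77 mm round the start key, 97 mm at the display.
- strip_reader_strip_tray (a joint): Travel of the strip tray in m: 0 = fully home (hard stop), grows as the tray comes out towards the nose along the reader's -x; starts between 0.025 and 0.045. It slides freely (about 0.3 N friction) and stays where it is left; push it in at 0.03 to 0.06 m/s (never over 0.25 m/s) until the force rises at the stop. Gripping it or leaning on it with over 12 N while it is out would harm it.
- tray_front (a point): Centre of the tray's front end face, to be pushed along the reader's +x; moves with the tray, 57 mm above the worktop. Black tray, 18 mm wide, 60 mm long; face 54 to 60 mm high; a thumb ridge, 14 x 14 mm, 3 mm behind it rises to 63 mm. Fully home the face is at x = -137 mm of the reader: a fingertip with its lower end 51 to 57 mm above the worktop clears the nose and pushes it home.
- test_strip: The dipped test strip, 66 x 5 x 2 mm, white with small coloured pads, lying lengthwise on the tray and moving with it. Origin: its front end, 25 mm behind the tray's front face, 61 mm above the worktop; it reaches from there 66 mm to the rear. Not to be touched.
- start_key_top (a point): Centre of the top face of the start key: grey, oval, 24 mm (across the reader) x 16 mm, the only oval and largest key, alone in a white collar on the housing, 20 mm in front of and 43 mm to the right of the reader's origin, its top 86 mm above the worktop, 6 mm proud of the collar. It leans 0.2 rad towards the nose.
- start_key (a joint): Depression of the start key in m: 0 = up, 0.004 = fully down (stop). Sprung: starts to move at about 1.4 N, 2 mm down (where it registers) takes 4 N, fully down 6.5 N (hard stop); springs back when released. Press slowly (about 15 mm/s) and stop at 5 to 6 N; more than 30 N would harm it.
- menu_key_left (a joint): Depression (0 up, 0.002 down, sprung) of the left one of three small round keys, 10 mm across, in a row under the display, 33 mm behind the reader's origin, 22 mm to its left, top 96 mm above the worktop. Leave alone.
- menu_key_middle (a joint): The same for the middle small key, on the reader's centre line.
- menu_key_right (a joint): The same for the right small key, 22 mm to the right of the centre line; it is 55 mm from the start key.
- strip_vial: Loose white capped strip vial, 48 mm across, 139 mm high, upright on the worktop left of the reader; origin: centre of its underside.
- reagent_vial: Loose smaller white capped vial, 38 mm across, 103 mm high, upright left of the reader's front half; origin: centre of its underside.
- test_cassette: Loose dark flat cassette pack, 40 x 26 x 11 mm, lying left of the reader's nose; origin: centre of its underside.
- dropper_bottle: Loose small brown dropper bottle with a black rubber top, 33 mm across, 102 mm high, upright at the left front of the worktop; origin: centre of its underside.
- marker_pen: Loose pen, 135 mm long (y), 16 mm thick, lying at the right front of the worktop; origin: under its middle.

How it is judged (in metres and radians):
On the way, in this order (a step that is already met when the one before it is completed fails the run):
1. the strip tray is pushed fully home (value of joint strip_reader_strip_tray below 0.003 m and value of joint start_key below 0.001 m), for 0.2 s.
2. the start key is pressed down (value of joint start_key above 0.002 m and value of joint strip_reader_strip_tray below 0.003 m), for 0.04 s.
At the end, for the whole second after the job is handed in: The tray is within 3 mm of fully home, the start key has been pressed at least 2 mm down after that and is up again, the small keys are up, and every loose thing is within 15 mm of where it stood (all of step 1 and value of joint each of menu_key_left, menu_key_middle, menu_key_right below 0.001 m and distance of each of strip_vial, reagent_vial, dropper_bottle, marker_pen, test_cassette from where it was at the start of the episode below 0.015 m); the robot touches nothing.
It fails at once if the start key is pressed before the tray is home (value of joint strip_reader_strip_tray above 0.006 m and value of joint start_key above 0.0015 m).
It fails at once if a small round key is pressed (value of joint any of menu_key_left, menu_key_middle, menu_key_right above 0.001 m).
It fails at once if the strip is touched (contact force between the fingers and test_strip above 0.3 N).
It fails at once if the tray is pinched or leaned on (over 12 N while still out), shoved in fast (over 0.25 m/s), or the start key struck hard (over 30 N) ((contact force between the fingers and strip_reader_strip_tray above 12 N and value of joint strip_reader_strip_tray above 0.004 m) or velocity of joint strip_reader_strip_tray below -0.25 m/s or contact force between the fingers and start_key above 30 N).
It fails at once if a bystander is knocked about or lifted (distance of any of strip_vial, reagent_vial, dropper_bottle, marker_pen, test_cassette from where it was at the start of the episode above 0.015 m).
It also fails if it takes over 45 s, if anything falls off the work surface, if the arm or the gripper's body presses on something with over 40 N, if the wrist force passes 120 N, or if a joint passes its speed limit or range.

## Robot

A 6-joint arm with a two-finger parallel gripper is mounted at the origin on a cart in front of the work surface, level with it; the furniture and walls round the work are solid. World frame = base frame: x ahead of the robot, y to its left, z up, the work surface at z = 0. Lengths are in m, angles in degrees, forces in N, time in s.
With the tool pointing down it reaches from about 0.375 to 0.9 m from the base axis. Payload 3.1 kg.
Tool frame: the origin (TCP) lies at the very end of the fingers, on their centre line; the grasp point (between the pads) lies 19 mm behind it; z points along the fingers, y is the line along which they close (so a half turn about z gives the same grasp; the last joint's range is limited). The gripper opens to 85 mm and grips with 20 to 120 N. Pads are 22 mm wide; open, the fingers measure 114 mm over their backs; the gripper's body (76 mm by 85 mm) begins 54 mm behind the grasp point. The pads swing forward as they close: fully open they stand 13 mm farther back than shut.
Start: joints at [55.033, 30.224, 82.088, -0, 67.689, -10.227], TCP at [0.262, 0.568, 0.231] pointing down, gripper open.
Joint ranges: [-176.69, 176.69], [-43.24, 126.21], [12.49, 139.97], [-82, 262], [0, 151.66], [-163.58, 163.58]. Speed limits (degrees/s): [159.86, 159.86, 180, 180, 180, 180].

## Interface

Orientations are given as [roll, pitch, yaw] about the fixed x, y, z axes, in that order (R = Rz(yaw) Ry(pitch) Rx(roll)).
In Python, from station import bot, jaws, planner, vision gives the robot as it stands. The module is installed in compiled form; this text tells all that it offers. Calls block until the motion is done:
- bot.move_ptp(position, orientation): joint-space move of the TCP to a pose.
- bot.servo_line(position, frame=None, v=0.15, max_force=None): straight line of the TCP; frame=None keeps the orientation; v is the mean speed in m/s. With max_force (N) it stops when the force on the tool has changed by that much, and returns True; else False.
- bot.goto_joints(angles): joint-space move.
- jaws.gripper_to(opening, grip_force=None): finger opening in m; grip_force is the grip in N (None keeps the last); returns when the fingers have stopped.
- bot.pause(seconds).
- planner.solve_ik(position, orientation): joint angles nearest the present ones, or None.
- bot.sense(): the state.
- vision.grab_frame(name): name is "scene" or "top" or "wrist"; returns the picture (480x640x3 uint8, red, green, blue); there is no depth.
- vision.camera_model(name): a dict with "fx", "fy", "cx", "cy" (pixels), "eye" and "attitude" of the camera in the world; the wrist camera has in their place "hand_eye" (4x4, takes a point from camera to tool coordinates, whose origin is the TCP and whose axes are the flange's). Camera axes: x right, y up, looking along -z (the intrinsics and any distortion apply to the point x, -y, -z); pixel columns grow to the right and rows downward; lengths in m; the calibration is good to about 2 mm. A picture is of the moment at which its call begins: read the wrist's pose just before it. camera_model takes no time and is no camera call.
A pose or a line that the arm cannot do raises bot.MotionError and nothing moves.
- bot.close_job(): hands the job in; it is judged then, once.
The state is a dict: "time_s": time; "q": joint angles; "qd": joint speeds; "tau": joint torques, N m; "position": TCP position; "tool_rot": TCP orientation; "contact_force": force on the tool from outside, world axes, zero at the start; "wrist_torque": the same for the moment, N m; "gripper_width": finger opening in m; "grip_force": force on a finger pad.
Only numpy, scipy, OpenCV 4.12 (cv2) and the standard library are available. Lean on these libraries where they do the work, as an engineer would, in place of code of your own. Each camera call takes 0.05 s, during which the arm holds its last target. There are 200 camera calls.

## Working session

There is one attempt and no reset: what is moved stays moved. The work goes in short steps, each a Python script; the robot and the scene stay as the last script left them, time stands still between calls to the robot, and variables do not carry over. Pictures are saved under pics/ and viewed, at most 10 in all, crops included, and the job is handed in when it is done.

```bash
mkdir -p pics; python3 - <<'E'
from station import bot, jaws, planner, vision
import cv2
for n in("scene","top"):
    m=vision.camera_model(n);print(n,m)
    cv2.imwrite(f"pics/{n}0.png",vision.grab_frame(n)[:,:,::-1])
print(vision.camera_model("wrist"));s=bot.sense();print(s["time_s"],s["position"],s["tool_rot"],s["gripper_width"])
E
```

```text
scene {'fx': 441.6492914468888, 'fy': 441.6492914468888, 'cx': 323.5127927500248, 'cy': 236.65509071351627, 'eye': array([-0.03450614,  0.59516886,  0.43800232]), 'attitude': array([  65.17019004,   -0.53223733, -132.50669363])}
top {'fx': 542.0170134316344, 'fy': 542.0170134316344, 'cx': 323.1146620438442, 'cy': 239.51331605494443, 'eye': array([0.34297446, 0.04780219, 1.23935122]), 'attitude': array([  9.79523238,   1.07340596, -88.579422  ])}
{'fx': 391.2265767929536, 'fy': 391.2265767929536, 'cx': 317.5783569138938, 'cy': 239.1395894910178, 'hand_eye': array([[-6.25189163e-04,  9.65594372e-01,  2.60052146e-01,
         6.55682744e-02],
       [ 9.99999615e-01,  4.43619981e-04,  7.56894217e-04,
        -3.50633580e-04],
       [ 6.15488468e-04,  2.60052519e-01, -9.65594277e-01,
        -1.41706801e-01],
       [ 0.00000000e+00,  0.00000000e+00,  0.00000000e+00,
         1.00000000e+00]])}
0.1 [0.26113434 0.56710904 0.23042027] [-1.79887431e+02 -2.14793308e-02  1.55260079e+02] 0.08537713839505558
```

View pics/top0.png

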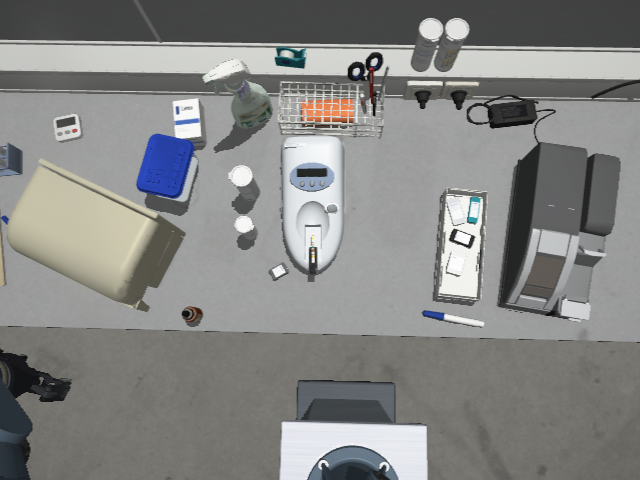

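View pics/scene0.png

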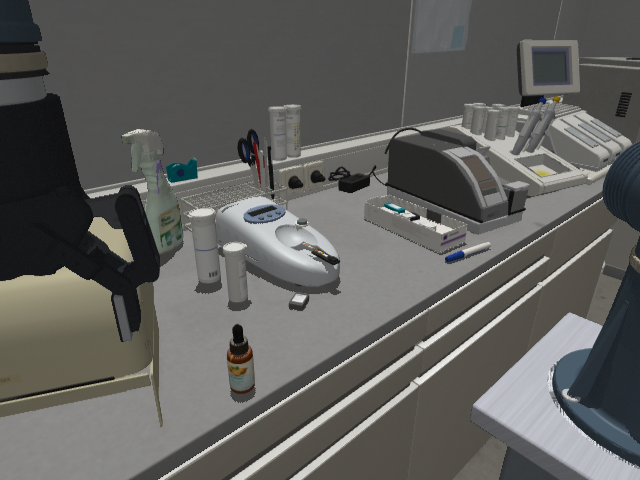

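The top view shows the reader at about (313,205), with the tray tip near (313,272) and the start key near (332,209). The vials are to its left, and the cassette is at (279,271). I'll enlarge the top view to get exact pixels.

```bash
cat > h.py <<'E'
import numpy as np
from scipy.spatial.transform import Rotation as R
from station import bot, jaws, planner, vision
def ray(n,u,v,pose=None):
    m=vision.camera_model(n); d=np.array([(u-m["cx"])/m["fx"],-(v-m["cy"])/m["fy"],-1])
    if n=="wrist":
        T=np.eye(4);T[:3,:3]=R.from_euler("xyz",pose[1],degrees=True).as_matrix();T[:3,3]=pose[0]
        T=T@m["hand_eye"];return T[:3,3],T[:3,:3]@d
    return m["eye"],R.from_euler("xyz",m["attitude"],degrees=True).as_matrix()@d
def pt(n,u,v,z,pose=None):
    e,d=ray(n,u,v,pose);return e+d*(z-e[2])/d[2]
def proj(n,P,pose=None):
    m=vision.camera_model(n)
    if n=="wrist":
        T=np.eye(4);T[:3,:3]=R.from_euler("xyz",pose[1],degrees=True).as_matrix();T[:3,3]=pose[0];T=T@m["hand_eye"];e,A=T[:3,3],T[:3,:3]
    else: e,A=m["eye"],R.from_euler("xyz",m["attitude"],degrees=True).as_matrix()
    c=A.T@(np.array(P)-e); return m["cx"]-m["fx"]*c[0]/c[2], m["cy"]+m["fy"]*c[1]/c[2]
E
python3 - <<'E'
import cv2
from h import *
i=cv2.imread("pics/top0.png")[170:285,265:360]
cv2.imwrite("pics/topc.png",cv2.resize(i,None,fx=5,fy=5,interpolation=cv2.INTER_CUBIC))
for a in((313,273,.057),(332,209,.086),(279,271,0.01),(245,224,.1),(240,174,.139)):print(pt("top",*a).round(3))
E
```

```text
[0.472 0.095 0.057]
[0.609 0.057 0.086]
[0.48  0.175 0.01 ]
[0.569 0.243 0.1  ]
[0.669 0.252 0.139]
```

View pics/topc.png

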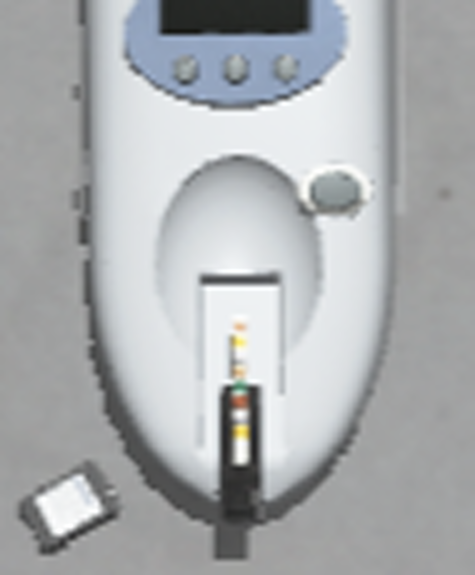

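```bash
python3 - <<'E'
import cv2
from h import *
from scipy.optimize import least_squares
px=[(302.2,183.6,.033,.022,.096),(312,183.6,.033,0,.096),(322.2,183.6,.033,-.022,.096),(332,208,-.02,-.043,.086)]
W=np.array([pt("top",u,v,z)[:2] for u,v,_,_,z in px]);L=np.array([p[2:4] for p in px])
f=lambda p:((L@np.array([[np.cos(p[2]),np.sin(p[2])],[-np.sin(p[2]),np.cos(p[2])]])+p[:2])-W).ravel()
r=least_squares(f,[.6,.1,0]);print(r.x,r.fun.round(4),pt("top",312.8,274,.057))
jaws.gripper_to(0)
bot.servo_line([.2,.39,.3],v=.25)
bot.move_ptp([.44,.11,.25],[180,0,180+np.degrees(r.x[2])])
s=bot.sense();print(s["time_s"],repr(s["position"]),repr(s["tool_rot"]),s["gripper_width"],s["q"],s["contact_force"])
cv2.imwrite("pics/w1.png",vision.grab_frame("wrist")[:,:,::-1])
E
```

```text
[0.63010381 0.10018747 0.02936091] [-0.0001  0.0003  0.0001 -0.0003  0.0003 -0.     -0.0003 -0.0001] [0.46939049 0.09570534 0.057     ]
3.2083 array([0.43991093, 0.11066571, 0.24970387]) array([ 1.79975333e+02, -4.36668636e-02, -1.78290736e+02]) -0.0005431894424831669 [-5.92668557e-02  1.55356386e+01  1.04393258e+02  2.68818213e-02
  6.01155130e+01 -9.17819249e+01] [ 0.40299788 -0.34254739 -0.20439904]
```

View pics/w1.png

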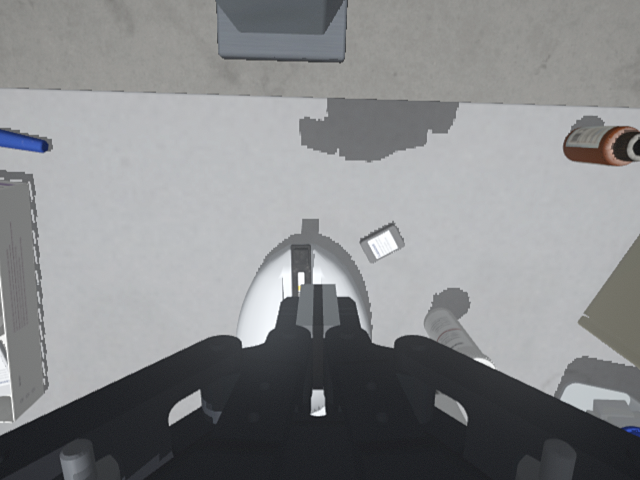

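The wrist view shows the tray's front end centred near (301,245). The cassette is at (382,242), clear of the approach path. I'll check these against the reader fit.

```bash
python3 - <<'E'
import cv2
from h import *
P=([0.43991093, 0.11066571, 0.24970387],[179.975,-.04367,-178.2907])
o=np.array([.6301,.1002]);a=.02936;M=np.array([[np.cos(a),-np.sin(a)],[np.sin(a),np.cos(a)]])
for p in((301.5,245,.06),(382,242,.011)):
    w=pt("wrist",*p,P);print(w,M.T@(w[:2]-o))
for l in((-.137-.025,0,.06),(-.149,0,.039)):
    print(proj("wrist",[*(o+M@l[:2]),l[2]],P))
i=cv2.imread("pics/w1.png")[215:325,235:395]
cv2.imwrite("pics/w1c.png",cv2.resize(i,None,fx=5,fy=5,interpolation=cv2.INTER_CUBIC))
E
```

```text
[0.46894039 0.09682874 0.06      ] [-0.16118912  0.00136116]
[0.47740391 0.17624589 0.011     ] [-0.1503979   0.08049563]
(np.float64(299.94361863534374), np.float64(244.11388066954325))
(np.float64(301.0844524795408), np.float64(251.36016331768843))
```

View pics/w1c.png

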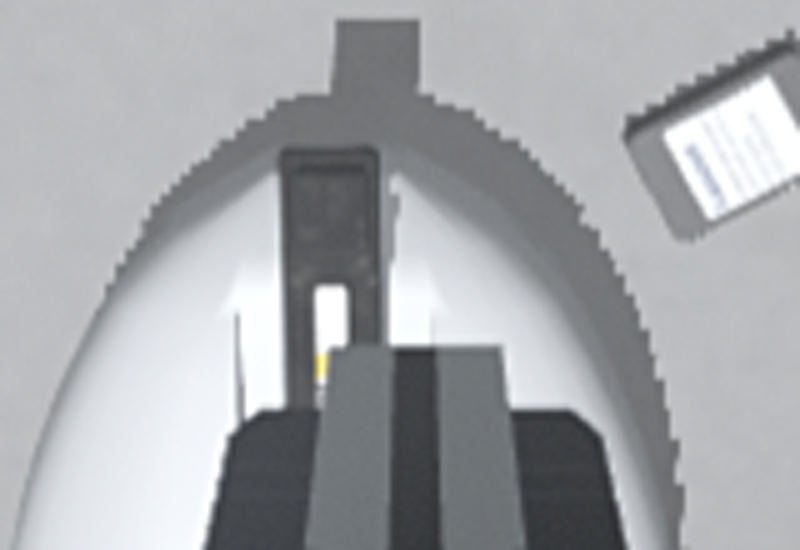

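Both cameras agree: the tray face is at local x of about -0.161 and y of about 0, which is 24–25 mm of travel. Next is the push.

```bash
cat >> h.py <<'E'
o=np.array([.6301,.1002]);a=.02936;M=np.array([[np.cos(a),-np.sin(a)],[np.sin(a),np.cos(a)]])
def L(x,y,z): return [*(o+M@[x,y]),z]
def loc():
    s=bot.sense();p=s["position"];return s["time_s"],np.round([*(M.T@(np.array(p[:2])-o)),p[2]],4),np.round(s["contact_force"],2)
E
python3 - <<'E'
import cv2
from h import *
ori=[180,0,180+np.degrees(a)]
bot.servo_line(L(-.205,.0005,.15),frame=ori,v=.15)
bot.servo_line(L(-.205,.0005,.054),v=.08);print(loc())
cv2.imwrite("pics/w2.png",vision.grab_frame("wrist")[:,:,::-1])
print(bot.servo_line(L(-.178,.0005,.054),v=.05),loc())
print(bot.servo_line(L(-.140,.0005,.054),v=.035,max_force=4),loc())
bot.pause(.3);print(loc())
cv2.imwrite("pics/t2.png",vision.grab_frame("top")[:,:,::-1])
c=vision.grab_frame("scene")[:,:,::-1];a=vision.grab_frame("wrist")[:,:,::-1]
cv2.imwrite("pics/a3.png",np.hstack([cv2.resize(c[210:300,250:370],(400,300)),cv2.resize(a,(400,300))]))
E
```

```text
(5.4417, array([-0.2047,  0.0005,  0.0544]), array([-0.07, -0.3 , -0.38]))
False (6.1833, array([-0.1783,  0.0005,  0.0539]), array([-0.3 , -0.12, -0.8 ]))
True (7.0417, array([-0.1468,  0.0006,  0.0535]), array([-0.44, -0.39, -0.3 ]))
(7.3417, array([-0.1477,  0.0006,  0.0533]), array([ 0.53, -0.41,  0.19]))
```

View pics/a3.png

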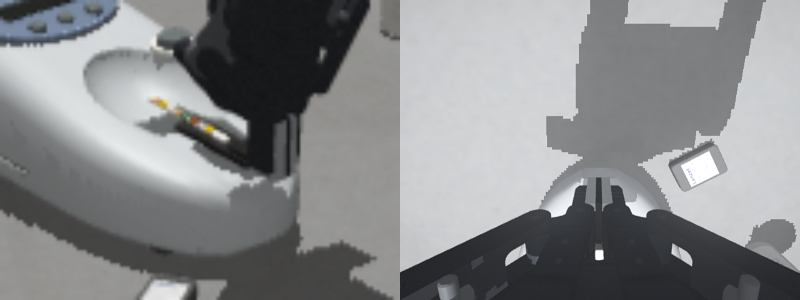

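The finger is at the tray face, and the force rose where the stop is expected. I'll confirm with a second firm push, then back off.

```bash
python3 - <<'E'
import cv2
from h import *
print(bot.servo_line(L(-.135,.0006,.0535),v=.02,max_force=7),loc())
bot.pause(.3);print(loc())
bot.servo_line(L(-.205,.0005,.054),v=.08);bot.servo_line(L(-.205,-.0005,.16),v=.12);print(loc())
# check pictures
t=vision.grab_frame("top")[:,:,::-1][170:285,265:360];w=vision.grab_frame("wrist")[:,:,::-1]
cv2.imwrite("pics/a4.png",np.hstack([cv2.resize(t,(400,484),interpolation=2),cv2.resize(w[200:394,:],(400,484)) if 0 else cv2.resize(w[180:374,220:380],(400,484),interpolation=2)]))
E
```

```text
True (7.85, array([-0.1469,  0.0008,  0.0529]), array([-0.22,  0.38, -1.52]))
(8.15, array([-0.1476,  0.0008,  0.0526]), array([-0.55,  0.02, -0.52]))
(10.05, array([-0.2054, -0.0005,  0.1596]), array([0.28, 0.71, 0.47]))
```

View pics/a4.png

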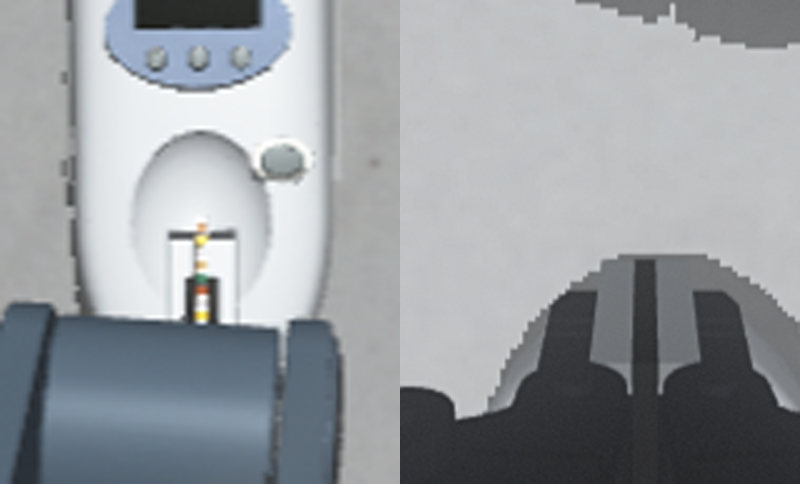

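The tray's rear edge moved 11 px, about 24.5 mm, and the stop repeated at the same position, so the tray is home. Next is the start key, pressed along its normal.

```bash
python3 - <<'E'
from h import *
ori=[180,np.degrees(.2),180+np.degrees(a)]
n=np.array([-np.sin(.2),0,np.cos(.2)]);k=np.array([-.02,-.043,.086])
P=lambda d:L(*(k+d*n))
bot.servo_line(P(.08),frame=ori,v=.12)
bot.servo_line(P(.012),v=.06);bot.pause(.3)
print(loc(),bot.sense()["tool_rot"])
print(bot.servo_line(P(-.006),v=.014,max_force=5.3))
x=loc();print(x,(x[1]-k)@n);bot.pause(.1);x=loc();print(x,(x[1]-k)@n)
E
```

```text
(13.3333, array([-0.0223, -0.043 ,  0.098 ]), array([-0.09, -0.38, -0.79])) [-179.99666833   11.48475692 -178.31629855]
True
(14.3333, array([-0.0195, -0.0427,  0.0831]), array([-0.37,  0.41,  5.85])) -0.002941527741137131
(14.4333, array([-0.0195, -0.0427,  0.0832]), array([-0.64, -0.04,  4.91])) -0.002843521083353004
```

```bash
python3 - <<'E'
import cv2
from h import *
n=np.array([-np.sin(.2),0,np.cos(.2)]);k=np.array([-.02,-.043,.086])
P=lambda d:L(*(k+d*n))
bot.servo_line(P(.03),v=.05);bot.servo_line(P(.1),v=.12)
bot.servo_line([.43,.06,.25],v=.2);bot.pause(.3);print(loc())
t=vision.grab_frame("top")[:,:,::-1];c=vision.grab_frame("scene")[:,:,::-1]
cv2.imwrite("pics/a5.png",np.hstack([cv2.resize(t[130:335,170:400],(400,356)),cv2.resize(c[180:320,200:357],(400,356))]))
E
```

```text
(17.3083, array([-0.2008, -0.0344,  0.2496]), array([ 0.39,  0.7 , -0.49]))
```

View pics/a5.png

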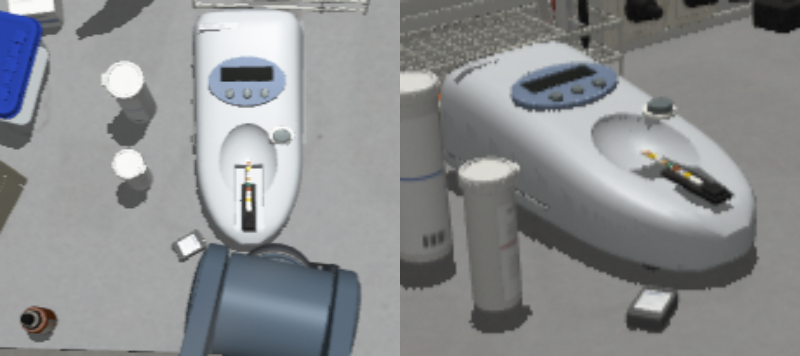

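The tray is fully home, the start key is up again, and the vials, dropper bottle and cassette haven't moved. The robot is clear of everything, so I'm handing in.

```bash
python3 -c "
from station import bot
print(bot.close_job())"
```

```text
the job is handed in; nothing more can be done
None
```

I pushed the tray home, pressed the start key about 2.8 mm down at roughly 5 N and let it spring back, and handed the job in at about 17 s; the call returned no verdict.

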